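# Load primed weld lugs into a gravity feed rail

### The job

Load the two loose red weld lugs into the tilted feed rail, one after the other: put each one down between the yellow guides at the rail's open upper end with its foot on the rail floor and its tall end uphill, facing like the red lug already fixed at the bottom, and let it slide down under the lips until both rest one behind the other against that lug. Leave the grey lug where it lies.

Things in the scene. Friction and masses are not known exactly. Their poses are not given: they have to be found in the camera images.
- chute: Fixed aluminium feed rail on a blue base, 290 x 100 mm. Origin: centre of the base's underside; z vertical. The rail rises 25 degrees towards +x: its floor runs 310 mm up the slope from the yellow lower stop (x -140, y 0, z 50 mm). The lower 190 mm is a tube 54 mm wide, lips 18 mm over the floor, with a 32 mm slot for the fin. A red lug is fixed in its first 60 mm, tall end uphill.
- loading_place (a point): Middle of the rail's open upper end, on its sloping floor, 250 mm up the slope; axes as the chute's. Here yellow guides 14 mm high flare from 54 to 84 mm apart over 120 mm of slope. The floor is slick (friction 0.2): a lug released here slides down by itself. Loaded lugs rest with their feet's centres 90 and 150 mm up the slope, in either order.
- lug_a: Red-primed steel lug, 0.25 kg, on the bench. Foot 60 (x) x 38 (y) x 8 mm; on its centre line a fin 10 mm thick (y), 24 mm high over the underside, but from x = -2 to +28 mm 64 mm high, with a dark hole: the tall end (+x). Pinch that tall part across its 10 mm from above, about 48 mm over the underside. Origin: centre of the foot's underside, z up.
- lug_b: Red-primed (same as lug_a) steel lug, 0.25 kg, on the bench. Foot 60 (x) x 38 (y) x 8 mm; on its centre line a fin 10 mm thick (y), 24 mm high over the underside, but from x = -2 to +28 mm 64 mm high, with a dark hole: the tall end (+x). Pinch that tall part across its 10 mm from above, about 48 mm over the underside. Origin: centre of the foot's underside, z up.
- lug_grey: Bare grey steel lug, loose, of the same shape and size as the red ones, not wanted: leave it where it lies. Origin: centre of the foot's underside, x towards its tall end.
Not all that is in view belongs to the job. Leave any purple look-alike of the lug_a alone.

How it is judged:
At the end, for the whole second after the job is handed in: Both red lugs are at rest in the tube, one behind the other against the lug at the bottom: the centre of each foot 78 to 165 mm up the slope from the lower stop and within 15 mm of the rail's centre line, standing on the rail's floor (within 12 degrees of its slope) with the tall end uphill (x of lug_a in the frame of chute between -0.0693 and 0.0095 m and y of lug_a in the frame of chute between -0.015 and 0.015 m and z of lug_a in the frame of chute between 0.075 and 0.1277 m and angle between lug_a's own x axis and vertical between 0.925 and 1.3439 rad and angle between each of lug_a, lug_b's own z axis and vertical below 0.645772 rad and linear speed of each of lug_a, lug_b below 0.02 m/s and x of lug_b in the frame of chute between -0.0693 and 0.0095 m and y of lug_b in the frame of chute between -0.015 and 0.015 m and z of lug_b in the frame of chute between 0.075 and 0.1277 m and angle between lug_b's own x axis and vertical between 0.925 and 1.3439 rad); the robot touches nothing.
It fails at once if the grey lug is moved by more than 30 mm (distance of lug_grey from where it was at the start of the episode above 0.03 m).
It also fails if it takes over 54 s, if anything falls off the work surface, if the arm or the gripper's body presses on something with over 40 N, if the wrist force passes 120 N, or if a joint passes its speed limit or range.

### The arm

A 6-joint arm with a two-finger parallel gripper is mounted at the origin on the work surface. World frame = base frame: x ahead of the robot, y to its left, z up, the work surface at z = 0. Lengths are in m, angles in rad, forces in N, time in s.
With the tool pointing down it reaches from about 0.425 to 1.125 m from the base axis. Payload 14.9 kg.
Tool frame: the origin (TCP) lies at the very end of the fingers, on their centre line; the grasp point (between the pads) lies 19 mm behind it (manip.hold_point_z is the distance from the TCP to the grasp point, in m); z points along the fingers, y is the direction in which the jaws open and shut (so a half turn about z gives the same grasp; the last joint's range is limited). The gripper opens to 91 mm and grips with 3 to 60 N. Pads are 32 mm wide; open, the fingers measure 118 mm over their backs; the gripper's body (76 mm by 178 mm) begins 60 mm behind the grasp point.
Start: joints at [1.251, 0.379, 1.734, -0, 1.028, -0.033], TCP at [0.198, 0.671, 0.214] pointing down, gripper open.
Joint ranges: [-2.77, 2.77], [-0.74, 2.19], [0, 2.66], [-1.06, 4.2], [0.31, 2.87], [-3.08, 3.08]. Speed limits (rad/s): [1.89, 1.89, 2.39, 3.14, 3.14, 3.14].

### API

Orientations are given as a rotation vector (axis times angle).
In Python, from cell import manip gives the robot as it stands.
- The arm moves only by the tool apply_moves, never from a script. Its argument "targets" is a list that holds one entry, the list of rows, each a list of 7 numbers: the closure, from -1 (fully open) to 1 (shut), so that 0 is half open, then the shift along the tool's x, y, z scaled (see below), then the turn, a rotation vector about the tool's x, y, z scaled (see below). A call has 1 to 10 rows; each row is the pose to reach, as a shift and turn from the pose commanded when the call began, along the tool's axes at that moment; what a row does not reach only later rows make up. The controller multiplies each number of a shift by 25 cm and each number of a turn by 45 degrees. A row lasts 1/10 s, in which the tool goes at most 50 mm and 8.59 degrees, less where a joint would pass 70% of its speed; a pose out of reach is approached as far as the arm can. A call with a number of a shift or a turn outside -1 to 1 is refused whole. A call with a gripper value outside its range is refused whole. The fingers move at their own pace and stop on an object; "squeeze" is the grip in N (left out, the last holds). Time passes only in rows, so rows that repeat a pose let the fingers close. It gives the time, the measured TCP pose, the force and the opening at its end, in the units of the state.
- manip.sense(): the state, without advancing time (a new reading comes with each control period).
- manip.read_camera(name): name is "scene" or "top" or "wrist"; returns (picture, depth): 480x640x3 uint8, blue, green, red; 480x640 float32, m along the optical axis (not along the pixel's ray), 0 where there is no reading.
- manip.get_calibration(name): a dict with "fx", "fy", "cx", "cy" (pixels), "k1" (the pictures are not rectified: a ray, as slopes to the right and down, at radius r is drawn at 1 + k1 r^2 times it, then the intrinsics apply), "R" (3x3) and "t" (3): a world point X has camera coordinates R X + t. Camera axes: x right, y down, z forward; pixel columns grow to the right and rows downward; lengths in m; the calibration is good to about 2 mm. A picture is of the moment at which its call begins: read the wrist's pose just before it. get_calibration takes no time and is no camera call; for the wrist camera it gives the pose at the moment of the call.
- manip.sign_off(): hands the job in, once; it reports no verdict.
The state is a dict: "time_s": time; "joint_pos": joint angles; "qvel": joint speeds; "effort": joint torques, N m; "tool_pos": TCP position; "tool_rot": TCP orientation; "ft_force": force on the tool from outside, world axes, zero at the start; "wrist_torque": the same for the moment, N m; "finger_gap": finger opening in m.
Only numpy, scipy, OpenCV 4.12 (cv2) and the standard library are available. Lean on these libraries where they do the work, as an engineer would, in place of code of your own. Each camera call takes 0.05 s, during which the arm holds its last target.

## Working session

There is one attempt and no reset: what is moved stays moved. The work goes in short steps, Python scripts to look and compute and a tool call to move; the robot and the scene stay as the last step left them, time stands still between calls to the robot, and variables do not carry over. Pictures are saved under pics/ and viewed, and the job is handed in when it is done.

Besides the shell and the picture viewer there is one more tool, called by a JSON object that holds its "op" and its "data". apply_moves: Moves the arm, as the interface text tells. Its arguments: {"type":"object","properties":{"targets":{"type":"array"},"squeeze":{"type":"number"}},"required":["targets"]}

```bash
ls; mkdir -p pics; python3 - <<'E'
from cell import manip
import cv2,numpy as np
print(manip.sense())
for n in ("scene","top","wrist"):
    c=manip.get_calibration(n); p,d=manip.read_camera(n)
    cv2.imwrite(f"pics/{n}0.png",p); np.save(f"pics/{n}0.npy",d)
    print(n,c)
print(manip.hold_point_z)
E
```

```text
pics
{'time_s': 0.0, 'joint_pos': array([ 1.25067682e+00,  3.79430553e-01,  1.73479372e+00, -1.47297038e-05,
        1.02850728e+00, -3.32971219e-02]), 'qvel': array([ 0.00181915, -0.00061415,  0.0007772 , -0.00147711, -0.00090568,
        0.00011139]), 'effort': array([ 1.39044532e-03, -7.63749361e+01, -4.34367120e+01,  6.51347497e-02,
        4.24011424e-02, -6.98225767e-05]), 'tool_pos': array([0.19791168, 0.67101167, 0.21326647]), 'tool_rot': array([-4.48958033e-01, -3.10915713e+00,  1.76449851e-03]), 'ft_force': array([-1.26741614,  0.3180279 , -0.29004835]), 'wrist_torque': array([ 0.02095603, -0.01345299,  0.00648823]), 'finger_gap': 0.09132959956817395}
scene {'fx': 491.150035136248, 'fy': 491.150035136248, 'cx': 322.052054809758, 'cy': 236.40359914502037, 'k1': -0.09798200351785293, 'R': array([[-0.37291415,  0.9277903 ,  0.01184019],
       [ 0.6163232 ,  0.25722223, -0.74429997],
       [-0.69359985, -0.2702626 , -0.66774049]]), 't': array([ 0.28819595, -0.25616704,  1.33842178])}
top {'fx': 572.5919831710145, 'fy': 572.5919831710145, 'cx': 312.49728595187116, 'cy': 238.10196888906694, 'k1': 0.062119063833758814, 'R': array([[-4.17954544e-03, -9.99604085e-01,  2.78245329e-02],
       [-9.85749972e-01, -5.60771373e-04, -1.68216163e-01],
       [ 1.68165167e-01, -2.81310996e-02, -9.85357355e-01]]), 't': array([-0.10424585,  0.6070427 ,  1.24979529])}
wrist {'fx': 333.4901198782069, 'fy': 333.4901198782069, 'cx': 319.7650776193684, 'cy': 240.25082624042204, 'k1': -0.04332335468861282, 'R': array([[ 0.28269924,  0.95920731, -0.00157614],
       [ 0.92747731, -0.27292784,  0.25553127],
       [ 0.24467729, -0.07370033, -0.96679951]]), 't': array([-0.69876723, -0.02830658,  0.39108625])}
0.0188
```

View pics/scene0.png

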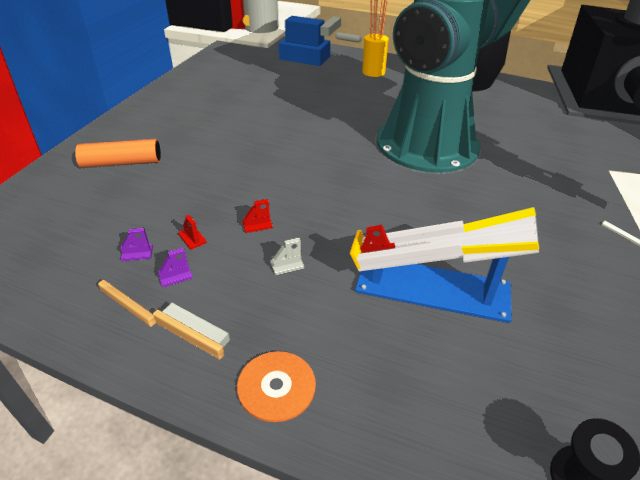

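View pics/top0.png

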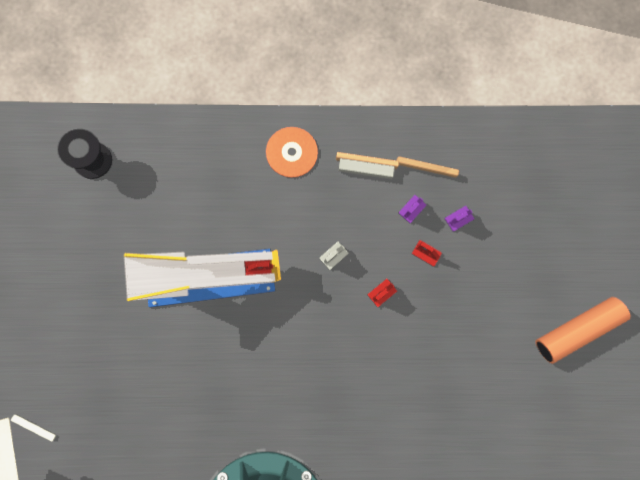

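View pics/wrist0.png

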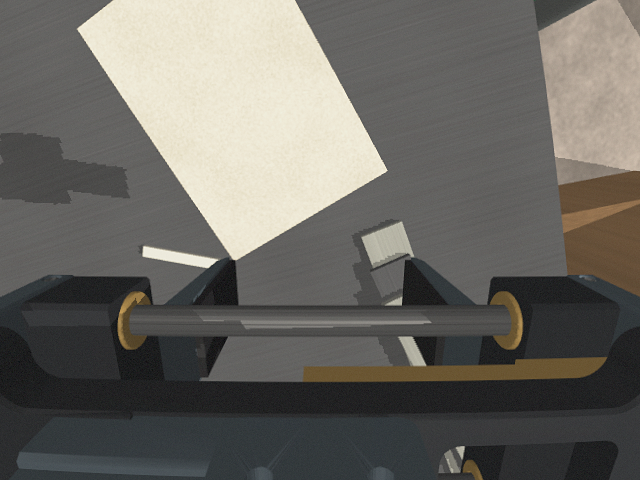

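The scene view shows red lugs at (258,215) and (192,232), the fixed red lug at (375,238), grey at (288,256), and purple at (136,244) and (175,267). In the top view the red ones are at (382,293) and (427,253), and grey is at (334,255).

```bash
cat > h.py <<'E'
import numpy as np,cv2
from cell import manip
def rays(c,uv):
    uv=np.asarray(uv,float).reshape(-1,2)
    xy=np.c_[(uv[:,0]-c['cx'])/c['fx'],(uv[:,1]-c['cy'])/c['fy']]
    s=xy.copy()
    for _ in range(10): s=xy/(1+c['k1']*(s**2).sum(1))[:,None]
    return np.c_[s,np.ones(len(s))]
def back(c,uv,z): # camera depth
    P=rays(c,uv)*np.asarray(z).reshape(-1,1)
    return (P-c['t'])@c['R']
def proj(c,X):
    P=np.asarray(X).reshape(-1,3)@c['R'].T+c['t']
    s=P[:,:2]/P[:,2:]; s=s*(1+c['k1']*(s**2).sum(1))[:,None]
    return s*[c['fx'],c['fy']]+[c['cx'],c['cy']]
def onplane(c,uv,h):
    r=rays(c,uv)@c['R']; o=-c['R'].T@c['t']
    return o+r*((h-o[2])/r[:,2])[:,None]
E
python3 - <<'E'
from h import *
for n in ('top','scene'):
    p=cv2.imread(f'pics/{n}0.png'); d=np.load(f'pics/{n}0.npy'); c=manip.get_calibration(n)
    hsv=cv2.cvtColor(p,cv2.COLOR_BGR2HSV); b,g,r=[p[...,i].astype(int) for i in range(3)]
    m=((r>70)&(r>3*g)&(r>3*b)).astype(np.uint8)
    k,l,st,ce=cv2.connectedComponentsWithStats(m)
    for i in range(1,k):
        if st[i,4]<150: continue
        v,u=np.where((l==i)&(d>0)); X=back(c,np.c_[u,v],d[v,u])
        print(n,i,ce[i].round(),st[i,4],'min',X.min(0).round(3),'max',X.max(0).round(3))
        hi=X[X[:,2]>.045]; lo=X[(X[:,2]<.03)]
        print('  tall mean',hi.mean(0).round(4),len(hi),'low mean',lo.mean(0).round(4) if len(lo) else '')
    x0,y0,x1,y1=(310,190,490,320) if n=='top' else (110,180,310,300)
    cv2.imwrite(f'pics/{n}crop.png',cv2.resize(p[y0:y1,x0:x1],None,fx=4,fy=4,interpolation=cv2.INTER_CUBIC))
c=manip.get_calibration('top');p=cv2.imread('pics/top0.png')
cv2.imwrite('pics/chute.png',cv2.resize(p[235:320,115:295],None,fx=4.4,fy=4.4,interpolation=cv2.INTER_CUBIC))
E
```

```text
top 1 [426. 253.] 346 min [ 0.55  -0.406 -0.002] max [ 0.608 -0.342  0.068]
  tall mean [ 0.5833 -0.3652  0.0594] 80 low mean [ 0.5741 -0.3713  0.0107]
top 2 [258. 267.] 269 min [ 0.524 -0.013  0.053] max [0.554 0.042 0.133]
  tall mean [0.5362 0.0156 0.0931] 267 low mean 
top 3 [382. 292.] 370 min [ 0.457 -0.298 -0.   ] max [ 0.516 -0.234  0.068]
  tall mean [ 0.4797 -0.2589  0.0605] 79 low mean [ 0.4877 -0.2664  0.0083]
scene 1 [237.  14.] 344 min [-0.583 -0.933  0.016] max [-0.546 -0.881  0.133]
  tall mean [-0.5655 -0.9074  0.09  ] 261 low mean [-0.5651 -0.907   0.0234]
scene 2 [ 13. 129.] 2836 min [-0.077 -1.746 -0.499] max [ 0.512 -0.953  0.02 ]
  tall mean [nan nan nan] 0 low mean [ 0.0125 -1.7294 -0.3143]
scene 3 [258. 217.] 670 min [ 0.42  -0.311 -0.003] max [ 0.52  -0.234  0.068]
  tall mean [ 0.4839 -0.2584  0.0569] 133 low mean [ 0.4941 -0.2636  0.0132]
scene 4 [191. 234.] 491 min [ 0.521 -0.429 -0.002] max [ 0.612 -0.34   0.067]
  tall mean [ 0.59   -0.3612  0.0586] 92 low mean [ 0.5875 -0.3705  0.0105]
scene 5 [376. 240.] 541 min [ 0.385 -0.039 -0.001] max [0.547 0.043 0.134]
  tall mean [0.5417 0.0111 0.0996] 536 low mean [ 3.997e-01 -2.100e-02  3.000e-04]<stdin>:12: RuntimeWarning: Mean of empty slice.
  ret = um.true_divide(
```

View pics/topcrop.png

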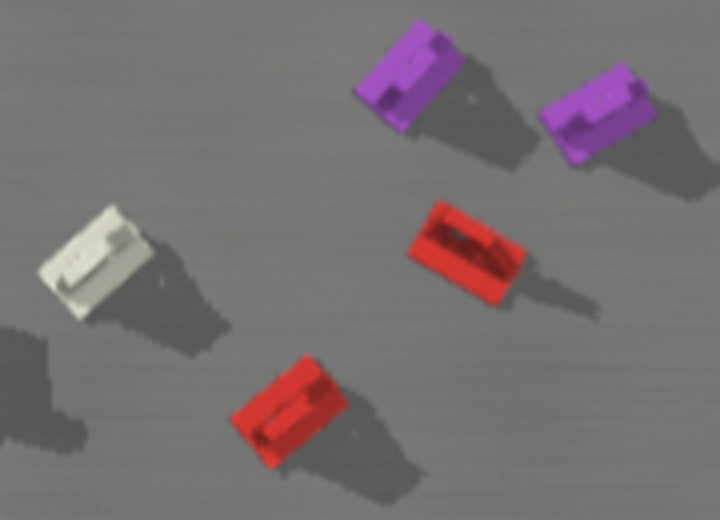

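View pics/scenecrop.png

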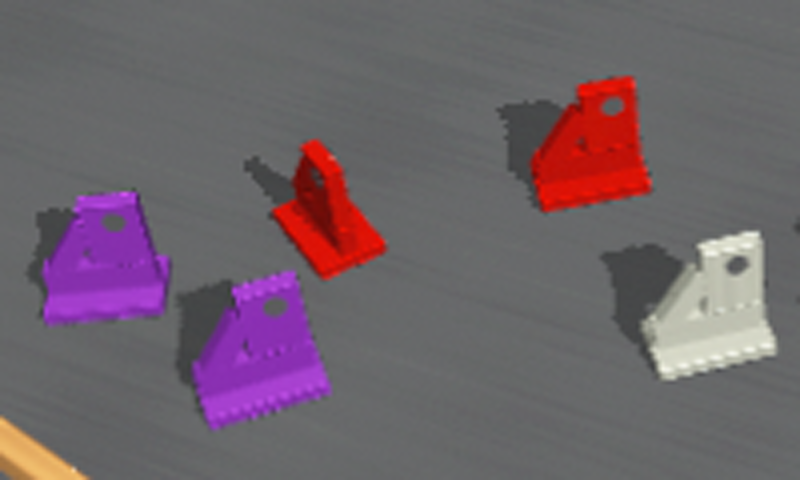

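View pics/chute.png

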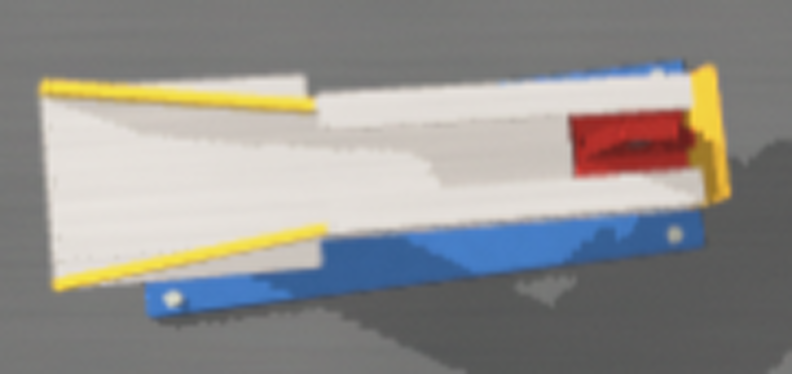

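```bash
cat > fit.py <<'E'
from h import *
from scipy.optimize import least_squares, minimize
def sdbox(P,lo,hi):
    c=(np.array(lo)+hi)/2; h=(np.array(hi)-lo)/2; q=np.abs(P-c)-h
    return np.linalg.norm(np.maximum(q,0),axis=1)+np.minimum(q.max(1),0)
def sdlug(P):
    d=sdbox(P,[-.03,-.019,0],[.03,.019,.008])
    d=np.minimum(d,sdbox(P,[-.028,-.005,0],[.028,.005,.024]))
    return np.minimum(d,sdbox(P,[-.002,-.005,0],[.028,.005,.064]))
def hull(c,x,y,th):
    cs,sn=np.cos(th),np.sin(th); out=[]
    for lo,hi in (([-.03,-.019,0],[.03,.019,.008]),([-.028,-.005,0],[.028,.005,.024]),([-.002,-.005,0],[.028,.005,.064])):
        V=np.array([[a,b,e] for a in (lo[0],hi[0]) for b in (lo[1],hi[1]) for e in (lo[2],hi[2])])
        W=np.c_[x+cs*V[:,0]-sn*V[:,1],y+sn*V[:,0]+cs*V[:,1],V[:,2]]
        out.append(cv2.convexHull(proj(c,W).astype(np.float32)))
    return out
def redmask(p):
    b,g,r=[p[...,i].astype(int) for i in range(3)]
    return (r>70)&(r>3*g)&(r>3*b)
def fitlug(P,x0):
    best=None
    for th in np.arange(0,2*np.pi,np.pi/8):
        def f(v):
            cs,sn=np.cos(v[2]),np.sin(v[2]); Q=P-[v[0],v[1],0]
            return sdlug(np.c_[cs*Q[:,0]+sn*Q[:,1],-sn*Q[:,0]+cs*Q[:,1],Q[:,2]])
        r=least_squares(f,[*x0,th],loss='soft_l1',f_scale=.002,x_scale=[.01,.01,.3])
        if best is None or r.cost<best.cost: best=r
    return best
E
python3 - <<'E'
from fit import *
for name,b in (('L1',dict(top=(382,293),scene=(258,217))),('L2',dict(top=(427,253),scene=(191,234)))):
    for use in (('top',),('scene',),('top','scene')):
        Ps=[]
        for n in use:
            p=cv2.imread(f'pics/{n}0.png'); d=np.load(f'pics/{n}0.npy'); c=manip.get_calibration(n)
            m=cv2.erode(redmask(p).astype(np.uint8),np.ones((2,2)))
            u0,v0=b[n]; v,u=np.mgrid[v0-26:v0+27,u0-26:u0+27].reshape(2,-1)
            k=(m[v,u]>0)&(d[v,u]>0); Ps.append(back(c,np.c_[u,v][k],d[v,u][k]))
        P=np.vstack(Ps); r=fitlug(P,np.median(P,0)[:2]); print(name,use,r.x[:2].round(4),np.degrees(r.x[2])%360,r.cost,len(P))
    for n in b:
        p=cv2.imread(f'pics/{n}0.png');c=manip.get_calibration(n);u0,v0=b[n]
        q=cv2.resize(p[v0-35:v0+35,u0-35:u0+35],None,fx=6,fy=6,interpolation=cv2.INTER_CUBIC)
        for hl in hull(c,*r.x): cv2.polylines(q,[np.int32((hl-[u0-35,v0-35]+.5)*6)],True,(0,255,0),1)
        cv2.imwrite(f'pics/ov_{name}_{n}.png',q)
im=lambda a:cv2.imread(f'pics/ov_{a}.png')
o=np.vstack([np.hstack([im('L1_top'),im('L1_scene')]),np.hstack([im('L2_top'),im('L2_scene')])])
cv2.imwrite('pics/ov.png',cv2.resize(o,(600,600)))
# chute
c=manip.get_calibration('top');d=np.load('pics/top0.npy')
off=np.array([115,235])
def px(x,y): return off+np.array([x,y])/4.4-.0
v,u=np.mgrid[256:296,128:155].reshape(2,-1); X=back(c,np.c_[u,v],d[v,u]);
A=np.c_[X[:,:2],np.ones(len(X))]; 
m=np.ones(len(X),bool)
for _ in range(5):
    s=np.linalg.lstsq(A[m],X[m,2],rcond=None)[0]; m=abs(A@s-X[:,2])<.004
print('floor slope',np.degrees(np.arctan(np.hypot(*s[:2]))),'dir',np.degrees(np.arctan2(s[1],s[0])),s,m.mean())
for nm,pt,h in (('g_up_a',(42,85),.05+.31*np.sin(np.radians(25))+.0127),('g_up_b',(54,285),.1937),('g190a',(315,104),.143),('g190b',(327,230),.143),('bolt1',(172,298),.012),('bolt2',(675,235),.012)):
    print(nm,onplane(c,px(*pt),h).round(4))
E
```

```text
L1 ('top',) [ 0.4891 -0.2702] 128.11455753860267 0.0007420682456896636 313
L1 ('scene',) [ 0.49   -0.2711] 128.94727887132936 0.0008753932747874297 589
L1 ('top', 'scene') [ 0.4897 -0.2708] 128.8858048861201 0.0016243944647094527 902
L2 ('top',) [ 0.5763 -0.3793] 58.26317008887884 0.0006644792321830193 283
L2 ('scene',) [ 0.5794 -0.3758] 56.471419201767276 0.0002563543414547406 417
L2 ('top', 'scene') [ 0.5788 -0.376 ] 57.61832234985309 0.0010351796437436897 700
floor slope 37.09633554724784 dir -102.28850585612444 [-0.16094398 -0.73886784  0.43240008] 0.14351851851851852
g_up_a [[0.55   0.2719 0.1937]]
g_up_b [[0.4601 0.2619 0.1937]]
g190a [[0.5479 0.1598 0.143 ]]
g190b [[0.4883 0.1522 0.143 ]]
bolt1 [[0.4646 0.2544 0.012 ]]
bolt2 [[ 0.4961 -0.0043  0.012 ]]
```

View pics/ov.png

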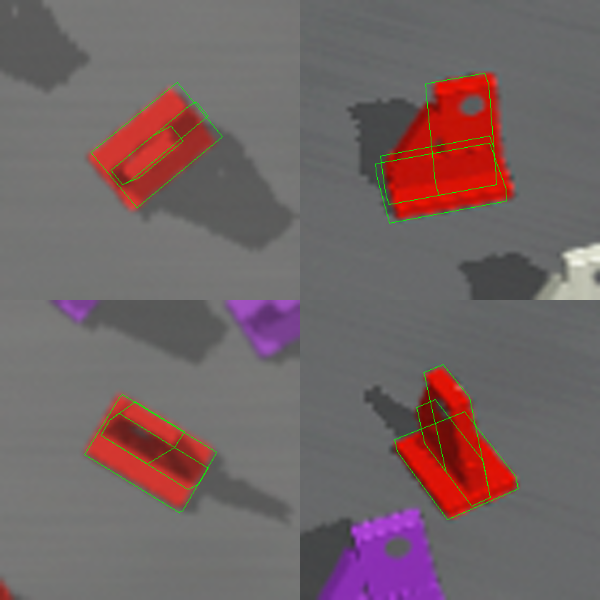

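The overlay matches in yaw, but L1 is a few mm off along its length because my model lacks the ramp. I'll refine it with silhouettes.

```bash
cat >> fit.py <<'E'
FOOT=np.array([[a,b,e] for a in (-.03,.03) for b in (-.019,.019) for e in (0,.008)])
PG=[(-.029,.0),(-.029,.024),(-.002,.064),(.028,.064),(.028,0)]
FIN=np.array([[a,b,e] for a,e in PG for b in (-.005,.005)])
def sil(c,v,u0,v0,w=40,ss=6):
    cs,sn=np.cos(v[2]),np.sin(v[2]); im=np.zeros((2*w*ss,2*w*ss),np.uint8)
    for V in (FOOT,FIN):
        W=np.c_[v[0]+cs*V[:,0]-sn*V[:,1],v[1]+sn*V[:,0]+cs*V[:,1],V[:,2]]
        q=(proj(c,W)-[u0-w,v0-w]+.5)*ss
        cv2.fillConvexPoly(im,np.int32(np.round(cv2.convexHull(q.astype(np.float32))*16)),1,shift=4)
    return im
def refine(views,v0,ss=6,w=40):
    # views: (c,mask,u0,v0)
    Ms=[cv2.resize(m[y-w:y+w,x-w:x+w].astype(np.float32),None,fx=ss,fy=ss,interpolation=cv2.INTER_LINEAR)>.5 for c,m,x,y in views]
    def f(v):
        s=0
        for (c,m,x,y),M in zip(views,Ms):
            S=sil(c,v,x,y,w,ss)>0; s+=1-(S&M).sum()/(S|M).sum()
        return s/len(views)
    b=None
    for dth in (-.1,0,.1):
        S=np.array([v0,v0,v0,v0],float)+np.r_[[[0,0,dth]],[[.006,0,dth]],[[0,.006,dth]],[[0,0,.12+dth]]]
        r=minimize(f,v0,method='Nelder-Mead',options=dict(initial_simplex=S,xatol=1e-4,fatol=1e-5))
        if b is None or r.fun<b.fun:b=r
    return b
E
python3 - <<'E'
from fit import *
for name,b,x0 in (('L1',dict(top=(382,293),scene=(258,217)),[.4897,-.2708,np.radians(128.9)]),('L2',dict(top=(427,253),scene=(191,234)),[.5788,-.376,np.radians(57.6)])):
    views=[]
    for n in b:
        p=cv2.imread(f'pics/{n}0.png'); m=cv2.morphologyEx(redmask(p).astype(np.uint8),cv2.MORPH_CLOSE,np.ones((5,5)))
        views.append((manip.get_calibration(n),m,*b[n]))
    for vv in (views[:1],views[1:],views):
        r=refine(vv,x0); 
        f=refine(vv,[x0[0],x0[1],x0[2]+np.pi])
        print(name,r.x.round(4),np.degrees(r.x[2])%360,r.fun,'flip',f.fun)
E
```

```text
L1 [ 0.4878 -0.2685  2.2193] 127.15508974165617 0.21347058823529408 flip 0.23765819176832748
L1 [ 0.4863 -0.2682  2.2307] 127.81217601460935 0.07309141970290445 flip 0.25591542205067963
L1 [ 0.4867 -0.268   2.2551] 129.21051430885225 0.14473007787165415 flip 0.249385361116439
L2 [ 0.5808 -0.3742  1.0896] 62.43214984690166 0.30043103448275865 flip 0.3220197378726959
L2 [ 0.5791 -0.3763  0.9962] 57.07880110380783 0.07967454712926003 flip 0.19656699889258034
L2 [ 0.5796 -0.3757  1.0011] 57.36096360400479 0.19419111250208987 flip 0.2603835122057034
```

```bash
cat > chute.py <<'E'
from h import *
C=np.array([.5218,.1255]); YAW=np.radians(96.8)
A=np.radians(25)
def cw(x,y,z,C=None,yaw=None):
    C=globals()['C'] if C is None else C; yaw=YAW if yaw is None else yaw
    return np.array([C[0]+np.cos(yaw)*x-np.sin(yaw)*y, C[1]+np.sin(yaw)*x+np.cos(yaw)*y, z])
def rail(s,y,h,**k): return cw(-.14+s*np.cos(A)-h*np.sin(A),y,.05+s*np.sin(A)+h*np.cos(A),**k)
E
cat > ovc.py <<'E'
from chute import *
def draw(n,p,x0,y0,x1,y1,f,out,**k):
    c=manip.get_calibration(n)
    q=cv2.resize(p[y0:y1,x0:x1],None,fx=f,fy=f,interpolation=cv2.INTER_CUBIC)
    L=[]
    for sg in (1,-1):
        L+=[(rail(190,0,0),)]*0
        L+=[[rail(.19,sg*.027,.014,**k),rail(.31,sg*.042,.014,**k)],[rail(.0,sg*.016,.018,**k),rail(.19,sg*.016,.018,**k)]]
        L+=[[cw(-.145,sg*.05,0,**k),cw(.145,sg*.05,0,**k)],[cw(sg*.145,-.05,0,**k),cw(sg*.145,.05,0,**k)]]
    L+=[[rail(.31,-.042,0,**k),rail(.31,.042,0,**k)],[rail(.06,-.019,0,**k),rail(.06,.019,0,**k)],[rail(0.06,0,0,**k),rail(.31,0,0,**k)]]
    for a in L:
        uv=np.int32((proj(c,a)-[x0,y0]+.5)*f); cv2.line(q,tuple(map(int,uv[0])),tuple(map(int,uv[1])),(0,255,0),1)
    cv2.imwrite(out,q)
if __name__=='__main__':
    draw('top',cv2.imread('pics/top0.png'),115,235,295,320,4.4,'pics/c_top.png')
    draw('scene',cv2.imread('pics/scene0.png'),340,195,550,330,3.8,'pics/c_scene.png')
    c=manip.get_calibration('top');d=np.load('pics/top0.npy')
    for s in (.1,.13,.16,.19,.21,.23,.25,.27,.29):
        X=rail(s,0,0); u,v=proj(c,X)[0].round().astype(int)
        print(s,X.round(4),back(c,[u,v],np.median(d[v-1:v+2,u-1:u+2]))[0].round(4))
E
python3 ovc.py
```

```text
0.1 [0.5276 0.0765 0.0923] [0.5277 0.0777 0.0905]
0.13 [0.5244 0.1035 0.1049] [0.5244 0.1041 0.1018]
0.16 [0.5212 0.1305 0.1176] [0.5208 0.1316 0.1159]
0.19 [0.518  0.1575 0.1303] [0.5172 0.1583 0.13  ]
0.21 [0.5158 0.1755 0.1387] [0.5168 0.176  0.1344]
0.23 [0.5137 0.1935 0.1472] [0.5138 0.1945 0.1435]
0.25 [0.5115 0.2115 0.1557] [0.5131 0.2131 0.1508]
0.27 [0.5094 0.2295 0.1641] [0.5102 0.231  0.1596]
0.29 [0.5073 0.2475 0.1726] [0.5072 0.2482 0.1696]
```

View pics/c_top.png

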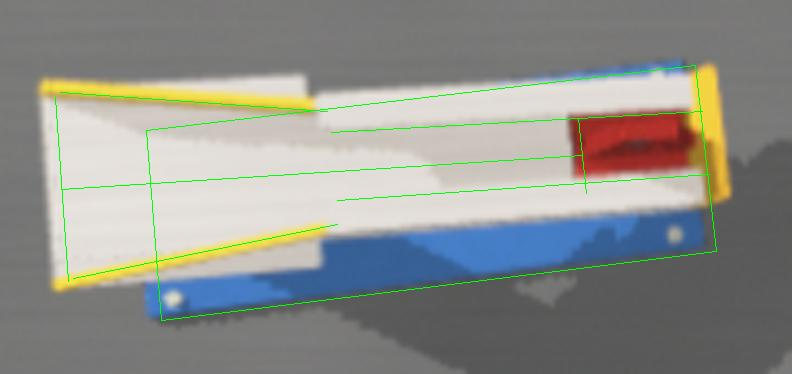

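View pics/c_scene.png

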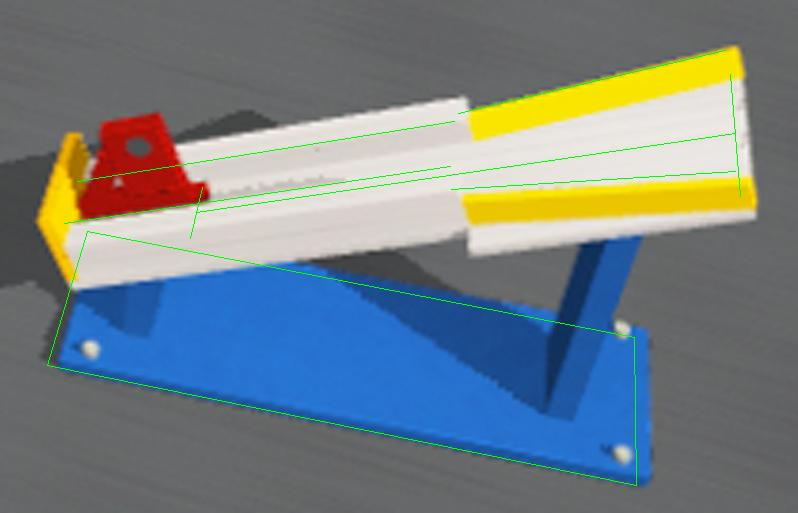

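The model sits about 5–6 mm too low along the rail because I missed the guide-height offset. I'll correct that and redraw.

```bash
sed -i 's/^C=.*/C=np.array([.5225,.1312]); YAW=np.radians(96.8)/; s/; YAW=np.radians(96.8); YAW.*/; YAW=np.radians(96.8)/' chute.py; head -3 chute.py; python3 ovc.py
```

```text
from h import *
C=np.array([.5225,.1312]); YAW=np.radians(96.8)
A=np.radians(25)
0.1 [0.5283 0.0822 0.0923] [0.5278 0.082  0.0904]
0.13 [0.5251 0.1092 0.1049] [0.5261 0.11   0.1055]
0.16 [0.5219 0.1362 0.1176] [0.5228 0.1358 0.1165]
0.19 [0.5187 0.1632 0.1303] [0.5194 0.1627 0.129 ]
0.21 [0.5165 0.1812 0.1387] [0.5166 0.1819 0.1358]
0.23 [0.5144 0.1992 0.1472] [0.5135 0.2    0.1462]
0.25 [0.5122 0.2172 0.1557] [0.5128 0.2184 0.1541]
0.27 [0.5101 0.2352 0.1641] [0.5098 0.2361 0.1631]
0.29 [0.508  0.2532 0.1726] [0.5091 0.2538 0.1712]
```

View pics/c_top.png

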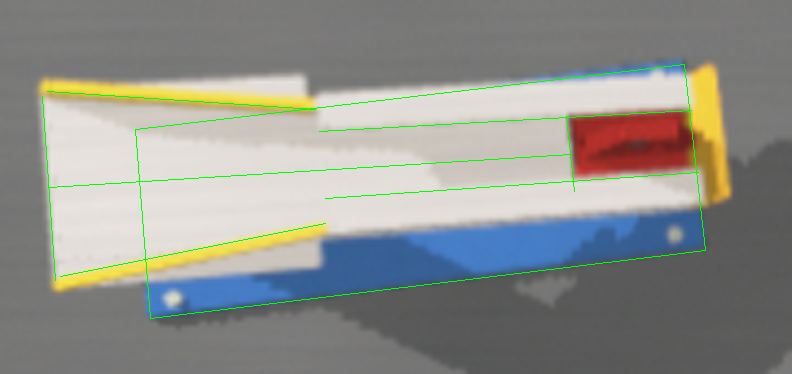

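View pics/c_scene.png

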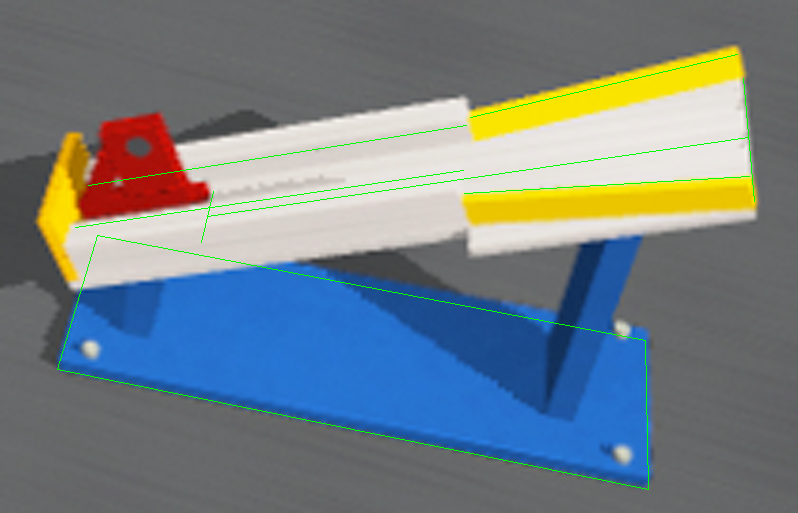

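```bash
cat > plan.py <<'E'
from chute import *
from scipy.spatial.transform import Rotation as Ro
L1=(.4868,-.2682,np.radians(128.5)); L2=(.5795,-.3757,np.radians(57.5))
def lugR(th,tilt=0): # world from lug
    return Ro.from_euler('ZY',[th,-tilt]).as_matrix()
F=np.diag([1,-1,-1.])
def tcp_for(origin,R,zg=.048,xg=.013):
    g=np.asarray(origin)+R@[xg,0,zg]; RT=R@F
    return g+RT[:,2]*manip.hold_point_z, RT
def place(s,h): return tcp_for(rail(s,0,h),lugR(YAW,A))
def cmd(p,RT,p0=None,R0=None):
    s=manip.sense()
    p0=s['tool_pos'] if p0 is None else p0; R0=Ro.from_rotvec(s['tool_rot']).as_matrix() if R0 is None else R0
    d=R0.T@(np.asarray(p)-p0)/.25; r=Ro.from_matrix(R0.T@RT).as_rotvec()/np.radians(45)
    print('to',np.round(p,4),'shift',d.round(3),'turn',r.round(3))
E
python3 - <<'E'
from plan import *
pg,Rg=tcp_for([L1[0],L1[1],0],lugR(L1[2])); print(pg)
cmd([.40,.48,.33],Ro.from_rotvec(manip.sense()['tool_rot']).as_matrix())
cmd([.48,-.0,.33],Rg); print(place(.25,0.002))
E
```

```text
[ 0.47870731 -0.25802609  0.0292    ]
to [0.4  0.48 0.33] shift [-0.992 -0.505 -0.466] turn [0. 0. 0.]
to [ 0.48 -0.    0.33] shift [-1.842 -2.256 -0.464] turn [-0.001  0.     0.779]
(array([0.51241515, 0.21577411, 0.18942541]), array([[-1.07310438e-01,  9.92965508e-01, -5.00396793e-02],
       [ 8.99932372e-01,  1.18403968e-01,  4.19645357e-01],
       [ 4.22618262e-01, -2.77555756e-17, -9.06307787e-01]]))
```

{"op": "apply_moves", "data": {"targets": [[[-0.1, -0.99, -0.5, -0.46, 0, 0, 0.3], [-0.1, -0.99, -0.5, -0.46, 0, 0, 0.3], [-0.1, -0.99, -0.5, -0.46, 0, 0, 0.3], [-0.1, -0.99, -0.5, -0.46, 0, 0, 0.5], [-0.1, -0.99, -0.5, -0.46, 0, 0, 0.78], [-0.1, -0.99, -0.5, -0.46, 0, 0, 0.78], [-0.1, -0.99, -0.5, -0.46, 0, 0, 0.78]]]}}

```text
time_s: 0.85
tool_pos: [0.4037, 0.4793, 0.3317]
tool_rot: [1.374, 2.823, 0.005]
ft_force: [-0.4, 0.7, 0.3]
finger_gap: 0.0501
```

```bash
python3 - <<'E'
from plan import *
pg,Rg=tcp_for([L1[0],L1[1],0],lugR(L1[2]))
cmd([.55,.25,.33],Rg);cmd([.54,.1,.3],Rg)
E
```

```text
to [0.55 0.25 0.33] shift [-1.083 -0.105  0.007] turn [ 0.005  0.    -0.009]
to [0.54 0.1  0.3 ] shift [-1.53  -0.508  0.125] turn [ 0.005  0.    -0.009]
```

{"op": "apply_moves", "data": {"targets": [[[-0.1, -1, -0.15, 0, 0, 0, 0], [-0.1, -1, -0.15, 0, 0, 0, 0], [-0.1, -1, -0.15, 0, 0, 0, 0], [-0.1, -1, -0.15, 0, 0, 0, 0], [-0.1, -1, -0.15, 0, 0, 0, 0]]]}}

```text
time_s: 1.35
tool_pos: [0.5251, 0.2634, 0.3286]
tool_rot: [-1.364, -2.83, 0.0]
ft_force: [1.0, 0.6, 0.8]
finger_gap: 0.0501
```

```bash
python3 - <<'E'
from plan import *
pg,Rg=tcp_for([L1[0],L1[1],0],lugR(L1[2]))
cmd([.52,.05,.3],Rg);cmd([.49,-.2,.3],Rg)
E
```

```text
to [0.52 0.05 0.3 ] shift [-0.655 -0.548  0.114] turn [-0.    -0.     0.001]
to [ 0.49 -0.2   0.3 ] shift [-1.363 -1.264  0.115] turn [-0.    -0.     0.001]
```

{"op": "apply_moves", "data": {"targets": [[[-0.1, -1, -0.95, 0.1, 0, 0, 0], [-0.1, -1, -0.95, 0.1, 0, 0, 0], [-0.1, -1, -0.95, 0.1, 0, 0, 0], [-0.1, -1, -0.95, 0.1, 0, 0, 0], [-0.1, -1, -0.95, 0.1, 0, 0, 0], [-0.1, -1, -0.95, 0.1, 0, 0, 0], [-0.1, -1, -0.95, 0.1, 0, 0, 0], [-0.1, -1, -0.95, 0.1, 0, 0, 0]]]}}

```text
time_s: 2.15
tool_pos: [0.4935, -0.0821, 0.3032]
tool_rot: [-1.37, -2.826, 0.001]
ft_force: [0.5, -0.2, 0.4]
finger_gap: 0.05
```

```bash
python3 - <<'E'
from plan import *
pg,Rg=tcp_for([L1[0],L1[1],0],lugR(L1[2]))
cmd([pg[0],pg[1],.18],Rg)
E
```

```text
to [ 0.4787 -0.258   0.18  ] shift [-0.516 -0.482  0.493] turn [-0.001 -0.    -0.005]
```

{"op": "apply_moves", "data": {"targets": [[[-0.1, -0.516, -0.482, 0.4, 0, 0, 0], [-0.1, -0.516, -0.482, 0.4, 0, 0, 0], [-0.1, -0.516, -0.482, 0.4, 0, 0, 0], [-0.1, -0.516, -0.482, 0.4, 0, 0, 0], [-0.1, -0.516, -0.482, 0.4, 0, 0, 0], [-0.1, -0.516, -0.482, 0.4, 0, 0, 0], [-0.1, -0.516, -0.482, 0.4, 0, 0, 0]]]}}

```text
time_s: 2.85
tool_pos: [0.4807, -0.2535, 0.2043]
tool_rot: [1.364, 2.83, 0.0]
ft_force: [-0.3, -0.5, -0.0]
finger_gap: 0.0502
```

```bash
python3 - <<'E'
from plan import *
pg,Rg=tcp_for([L1[0],L1[1],0],lugR(L1[2]))
cmd([pg[0],pg[1],.0292],Rg)
c=manip.get_calibration('wrist'); p,d=manip.read_camera('wrist')
for o in (L1,):
    R=lugR(o[2]); 
    for a,b in (((.028,-.005,.064),(.028,.005,.064)),((-.002,-.005,.064),(-.002,.005,.064)),((-.002,.005,.064),(.028,.005,.064)),((-.03,.019,0),(.03,.019,0)),((-.03,-.019,0),(.03,-.019,0)),((-.03,.019,0),(-.03,-.019,0))):
        uv=proj(c,[R@a+[o[0],o[1],0],R@b+[o[0],o[1],0]]).round().astype(int); cv2.line(p,tuple(map(int,uv[0])),tuple(map(int,uv[1])),(0,255,0),1)
cv2.imwrite('pics/w1.png',p)
E
```

```text
to [ 0.4787 -0.258   0.0292] shift [-0.009 -0.018  0.701] turn [0. 0. 0.]
```

View pics/w1.png

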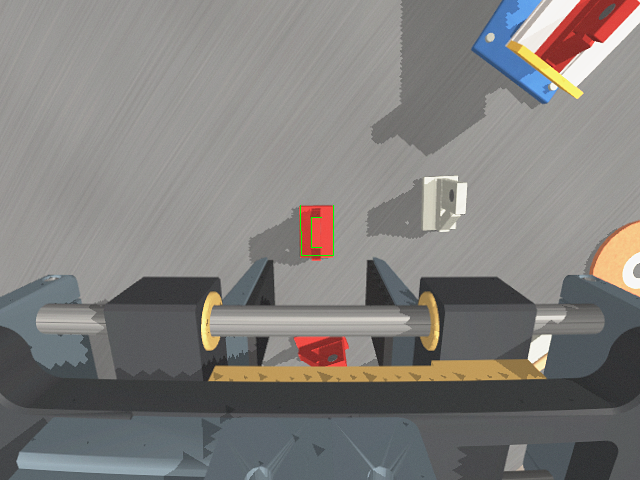

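```bash
python3 - <<'E'
import cv2
p=cv2.imread('pics/w1.png'); cv2.imwrite('pics/w1c.png',cv2.resize(p[195:270,270:480],None,fx=3.8,fy=3.8,interpolation=cv2.INTER_CUBIC))
E
```

```text
(no output)
```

View pics/w1c.png

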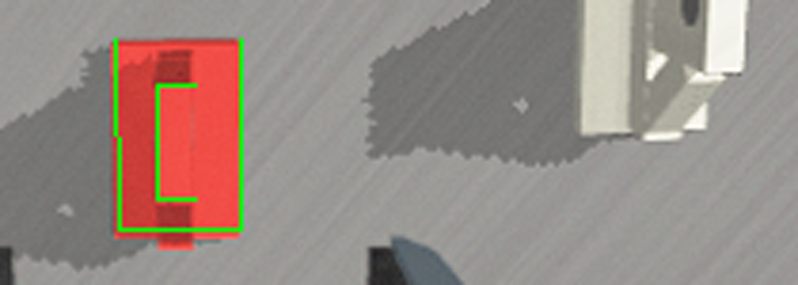

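{"op": "apply_moves", "data": {"targets": [[[-0.1, -0.009, -0.018, 0.3, 0, 0, 0], [-0.1, -0.009, -0.018, 0.55, 0, 0, 0], [-0.1, -0.009, -0.018, 0.7, 0, 0, 0], [-0.1, -0.009, -0.018, 0.7, 0, 0, 0], [-0.1, -0.009, -0.018, 0.7, 0, 0, 0], [-0.1, -0.009, -0.018, 0.7, 0, 0, 0]]]}}

```text
time_s: 3.5
tool_pos: [0.479, -0.2587, 0.0301]
tool_rot: [1.364, 2.829, -0.0]
ft_force: [0.2, -0.4, -0.5]
finger_gap: 0.0503
```

{"op": "apply_moves", "data": {"targets": [[[1, 0, 0, 0, 0, 0, 0], [1, 0, 0, 0, 0, 0, 0], [1, 0, 0, 0, 0, 0, 0], [1, 0, 0, 0, 0, 0, 0], [1, 0, 0, 0, 0, 0, 0], [1, 0, 0, 0, 0, 0, 0]]], "squeeze": 30}}

```text
time_s: 4.1
tool_pos: [0.4781, -0.2592, 0.029]
tool_rot: [1.366, 2.829, -0.0]
ft_force: [-0.3, 1.1, 4.7]
finger_gap: 0.0096
```

{"op": "apply_moves", "data": {"targets": [[[1, 0, 0, -0.3, 0, 0, 0], [1, 0, 0, -0.6, 0, 0, 0], [1, 0, 0, -1, 0, 0, 0], [1, 0, 0, -1, 0, 0, 0], [1, 0, 0, -1, 0, 0, 0], [1, 0, 0, -1, 0, 0, 0], [1, 0, 0, -1, 0, 0, 0]]]}}

```text
time_s: 4.8
tool_pos: [0.4781, -0.2592, 0.2792]
tool_rot: [1.365, 2.828, -0.0]
ft_force: [0.4, -0.0, -2.9]
finger_gap: 0.0098
```

```bash
python3 - <<'E'
from plan import *
p,d=manip.read_camera('scene'); cv2.imwrite('pics/s1.png',p)
cv2.imwrite('pics/s1c.png',cv2.resize(p[100:300,150:350],None,fx=3,fy=3))
cmd([.53,-.05,.31],lugR(YAW)@F)
cmd([.5122,.1915,.3],lugR(YAW)@F)
E
```

```text
to [ 0.53 -0.05  0.31] shift [ 0.523  0.684 -0.129] turn [-0.001 -0.002  0.704]
to [0.5122 0.1915 0.3   ] shift [ 1.324  1.229 -0.088] turn [-0.001 -0.002  0.704]
```

View pics/s1c.png

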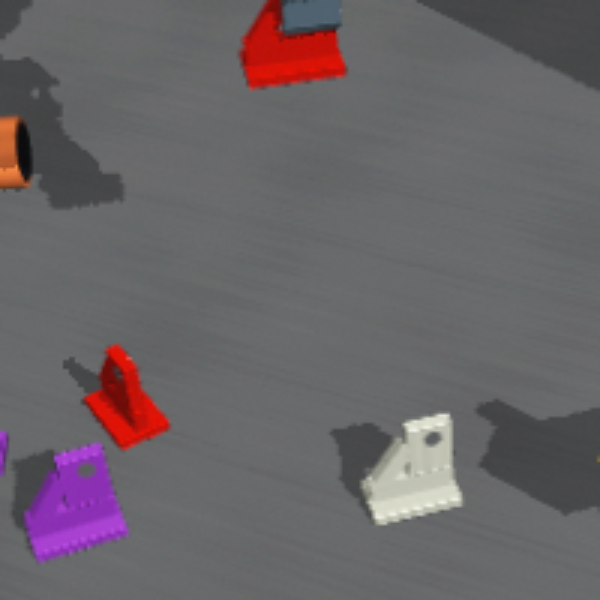

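The crop shows the red lug held level, at (290,50), with its low end to the left. I'll carry it over to the rail.

{"op": "apply_moves", "data": {"targets": [[[1, 0.52, 0.68, -0.15, 0, 0, 0.7], [1, 0.52, 0.68, -0.15, 0, 0, 0.7], [1, 0.52, 0.68, -0.15, 0, 0, 0.7], [1, 0.52, 0.68, -0.15, 0, 0, 0.7], [1, 0.52, 0.68, -0.15, 0, 0, 0.7], [1, 0.52, 0.68, -0.15, 0, 0, 0.7]]]}}

```text
time_s: 5.45
tool_pos: [0.5303, -0.0485, 0.3146]
tool_rot: [-2.077, -2.353, 0.002]
ft_force: [0.2, -0.0, -2.1]
finger_gap: 0.0098
```

```bash
python3 - <<'E'
from plan import *
p,R=place(.25,.08); cmd(p+[0,0,.02],R)
E
```

```text
to [0.5163 0.183  0.2801] shift [0.926 0.06  0.139] turn [-0.005  0.554  0.006]
```

{"op": "apply_moves", "data": {"targets": [[[1, 0.926, 0.06, 0.0, 0, 0.1, 0], [1, 0.926, 0.06, 0.0, 0, 0.3, 0], [1, 0.926, 0.06, 0.0, 0, 0.45, 0], [1, 0.926, 0.06, 0.0, 0, 0.554, 0], [1, 0.926, 0.06, 0.05, 0, 0.554, 0], [1, 0.926, 0.06, 0.1, 0, 0.554, 0.006], [1, 0.926, 0.06, 0.139, 0, 0.554, 0.006], [1, 0.926, 0.06, 0.139, 0, 0.554, 0.006], [1, 0.926, 0.06, 0.139, 0, 0.554, 0.006]]]}}

```text
time_s: 6.35
tool_pos: [0.5173, 0.1791, 0.2812]
tool_rot: [-1.854, -2.081, -0.407]
ft_force: [0.3, -0.5, -1.9]
finger_gap: 0.0096
```

```bash
python3 - <<'E'
from plan import *
for h in (.02,.003,.001): p,R=place(.25,h); cmd(p,R)
p,d=manip.read_camera('scene'); cv2.imwrite('pics/s2.png',cv2.resize(p[100:340,330:630],None,fx=2.5,fy=2.5))
E
```

```text
to [0.5133 0.2082 0.2057] shift [-0.021 -0.002  0.323] turn [-0.001  0.002 -0.004]
to [0.5125 0.2154 0.1903] shift [-0.021 -0.002  0.391] turn [-0.001  0.002 -0.004]
to [0.5124 0.2162 0.1885] shift [-0.021 -0.002  0.399] turn [-0.001  0.002 -0.004]
```

View pics/s2.png

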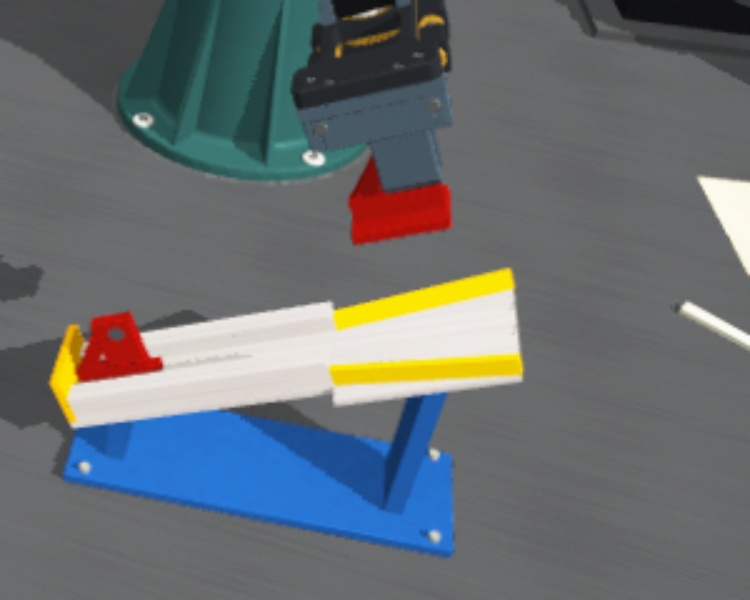

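The held lug is at (400,215), parallel to the slope, with its low ramp end downhill like the fixed lug at (115,345). I'll lower it next.

{"op": "apply_moves", "data": {"targets": [[[1, -0.021, 0, 0.15, 0, 0, 0], [1, -0.021, 0, 0.25, 0, 0, 0], [1, -0.021, 0, 0.32, 0, 0, 0], [1, -0.021, 0, 0.36, 0, 0, 0], [1, -0.021, 0, 0.385, 0, 0, 0], [1, -0.021, 0, 0.39, 0, 0, 0], [1, -0.021, 0, 0.39, 0, 0, 0]]]}}

```text
time_s: 7.1
tool_pos: [0.5133, 0.216, 0.1917]
tool_rot: [-1.853, -2.083, -0.409]
ft_force: [0.5, 0.4, -3.0]
finger_gap: 0.0097
```

```bash
python3 - <<'E'
from plan import *
for h in (.001,-.001): p,R=place(.25,h); cmd(p,R)
p,d=manip.read_camera('scene'); cv2.imwrite('pics/s3.png',cv2.resize(p[160:300,430:580],None,fx=4,fy=4))
p,d=manip.read_camera('top'); cv2.imwrite('pics/t3.png',cv2.resize(p[220:320,100:240],None,fx=4,fy=4))
E
```

```text
to [0.5124 0.2162 0.1885] shift [-0.004 -0.004  0.012] turn [ 0.001  0.001 -0.002]
to [0.5123 0.217  0.1867] shift [-0.004 -0.004  0.02 ] turn [ 0.001  0.001 -0.002]
```

View pics/s3.png

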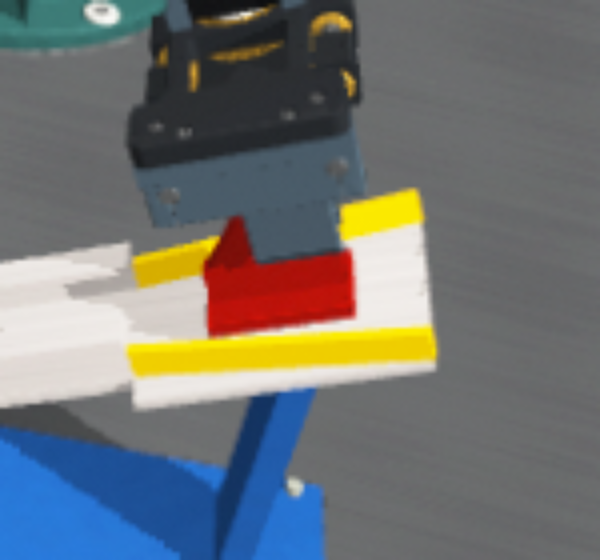

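The lug at (280,290) is between the guides just above the floor. I'll ease it down to contact.

{"op": "apply_moves", "data": {"targets": [[[1, -0.004, -0.004, 0.006, 0, 0, 0], [1, -0.004, -0.004, 0.012, 0, 0, 0], [1, -0.004, -0.004, 0.012, 0, 0, 0]]]}}

```text
time_s: 7.5
tool_pos: [0.5117, 0.2163, 0.1878]
tool_rot: [-1.852, -2.082, -0.408]
ft_force: [-0.0, -0.1, -2.2]
finger_gap: 0.0099
```

{"op": "apply_moves", "data": {"targets": [[[1, 0, 0, 0.006, 0, 0, 0], [1, 0, 0, 0.006, 0, 0, 0]]]}}

```text
time_s: 7.7
tool_pos: [0.5126, 0.2167, 0.1879]
tool_rot: [-1.852, -2.084, -0.41]
ft_force: [-3.8, -9.9, 14.5]
finger_gap: 0.0098
```

Contact at about 17 N, so the foot is on the floor. Releasing.

{"op": "apply_moves", "data": {"targets": [[[-0.1, 0, 0, 0.0, 0, 0, 0], [-0.1, 0, 0, 0.0, 0, 0, 0], [-0.1, 0, 0, 0.0, 0, 0, 0], [-0.1, 0, 0, 0, 0, 0, 0], [-0.1, 0, 0, 0, 0, 0, 0], [-0.1, 0, 0, 0, 0, 0, 0]]]}}

```text
time_s: 8.3
tool_pos: [0.5117, 0.217, 0.1865]
tool_rot: [-1.852, -2.082, -0.408]
ft_force: [-1.5, 0.4, 0.8]
finger_gap: 0.0497
```

```bash
python3 - <<'E'
from plan import *
p,d=manip.read_camera('scene'); cv2.imwrite('pics/s4.png',cv2.resize(p[140:320,340:580],None,fx=3,fy=3))
E
```

```text
(no output)
```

View pics/s4.png

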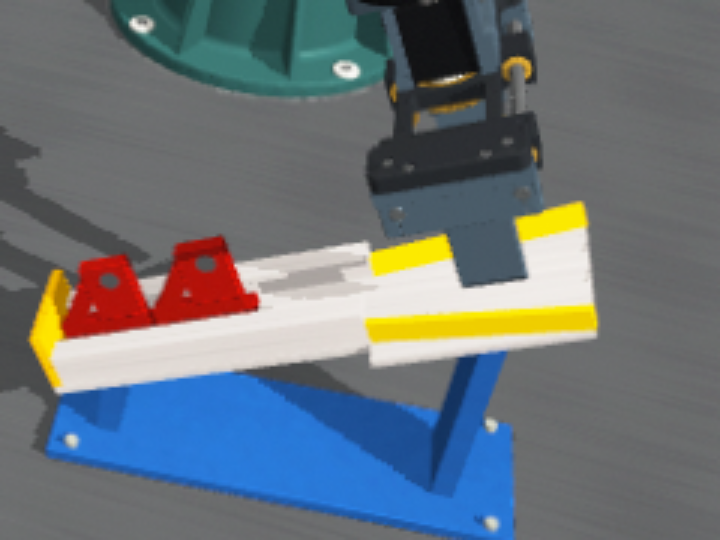

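The first lug at (205,280) has slid down against the fixed one, facing the same way. Now the second.

{"op": "apply_moves", "data": {"targets": [[[-0.1, 0, 0, -0.15, 0, 0, 0], [-0.1, 0, 0, -0.35, 0, 0, 0], [-0.1, 0, 0, -0.45, 0, 0, 0], [-0.1, 0, 0, -0.45, 0, -0.2, 0], [-0.1, -0.1, 0, -0.5, 0, -0.4, 0], [-0.1, -0.3, 0, -0.5, 0, -0.55, 0]]]}}

```text
time_s: 8.95
tool_pos: [0.528, 0.0974, 0.2716]
tool_rot: [2.082, 2.345, 0.004]
ft_force: [0.9, -1.3, -1.6]
finger_gap: 0.0498
```

```bash
python3 - <<'E'
from plan import *
pg,Rg=tcp_for([L2[0],L2[1],0],lugR(L2[2])); print(pg)
cmd([.56,-.05,.32],Rg)
E
```

```text
[ 0.58648489 -0.36473591  0.0292    ]
to [ 0.56 -0.05  0.32] shift [-0.601  0.058 -0.192] turn [0.008 0.    0.874]
```

{"op": "apply_moves", "data": {"targets": [[[-0.1, -1, 0.15, -0.1, 0, 0, 0.87], [-0.1, -1, 0.15, -0.1, 0, 0, 0.87], [-0.1, -1, 0.15, -0.1, 0, 0, 0.87], [-0.1, -1, 0.15, -0.1, 0, 0, 0.87], [-0.1, -1, 0.15, -0.1, 0, 0, 0.87], [-0.1, -1, 0.15, -0.1, 0, 0, 0.87]]]}}

```text
time_s: 9.55
tool_pos: [0.5935, -0.1513, 0.293]
tool_rot: [-2.757, -1.503, -0.001]
ft_force: [-0.2, 0.9, -0.3]
finger_gap: 0.0499
```

```bash
python3 - <<'E'
from plan import *
pg,Rg=tcp_for([L2[0],L2[1],0],lugR(L2[2])); print(pg)
cmd([pg[0],pg[1],.2],Rg)
E
```

```text
[ 0.58648489 -0.36473591  0.0292    ]
to [ 0.5865 -0.3647  0.2   ] shift [-0.733  0.44   0.37 ] turn [-0.002 -0.002 -0.007]
```

{"op": "apply_moves", "data": {"targets": [[[-0.1, -0.73, 0.44, 0.37, 0, 0, -0.007], [-0.1, -0.73, 0.44, 0.37, 0, 0, -0.007], [-0.1, -0.73, 0.44, 0.37, 0, 0, -0.007], [-0.1, -0.73, 0.44, 0.37, 0, 0, -0.007], [-0.1, -0.73, 0.44, 0.37, 0, 0, -0.007], [-0.1, -0.73, 0.44, 0.37, 0, 0, -0.007], [-0.1, -0.73, 0.44, 0.37, 0, 0, -0.007], [-0.1, -0.73, 0.44, 0.37, 0, 0, -0.007]]]}}

```text
time_s: 10.35
tool_pos: [0.5875, -0.3586, 0.1999]
tool_rot: [-2.746, -1.52, -0.001]
ft_force: [0.6, -0.4, 0.4]
finger_gap: 0.0499
```

```bash
python3 - <<'E'
from plan import *
o=L2
pg,Rg=tcp_for([o[0],o[1],0],lugR(o[2]))
cmd(pg,Rg)
c=manip.get_calibration('wrist'); p,d=manip.read_camera('wrist')
p=cv2.resize(p,None,fx=4,fy=4,interpolation=cv2.INTER_CUBIC)
R=lugR(o[2])
for a,b in (((.028,-.005,.064),(.028,.005,.064)),((-.002,-.005,.064),(-.002,.005,.064)),((-.002,.005,.064),(.028,.005,.064)),((-.03,.019,0),(.03,.019,0)),((-.03,-.019,0),(.03,-.019,0)),((-.03,.019,0),(-.03,-.019,0))):
    uv=((proj(c,[R@a+[o[0],o[1],0],R@b+[o[0],o[1],0]])+.5)*4).astype(int); cv2.line(p,tuple(map(int,uv[0])),tuple(map(int,uv[1])),(0,255,0),1)
cv2.imwrite('pics/w2.png',p[740:1110,1000:1700])
E
```

```text
to [ 0.5865 -0.3647  0.0292] shift [-0.024  0.011  0.683] turn [-0.003 -0.002  0.01 ]
```

View pics/w2.png

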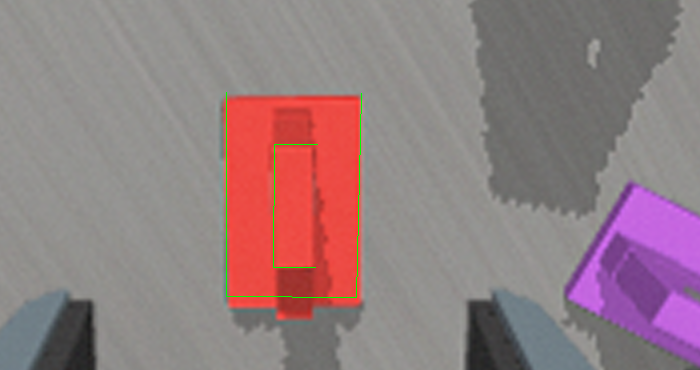

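The green model outline matches the red lug centred at (293,200) in the crop. The purple lug's corner at (570,290) is clear of the fingers.

{"op": "apply_moves", "data": {"targets": [[[-0.1, -0.024, 0.011, 0.2, 0, 0, 0.01], [-0.1, -0.024, 0.011, 0.4, 0, 0, 0.01], [-0.1, -0.024, 0.011, 0.6, 0, 0, 0.01], [-0.1, -0.024, 0.011, 0.683, 0, 0, 0.01], [-0.1, -0.024, 0.011, 0.683, 0, 0, 0.01], [-0.1, -0.024, 0.011, 0.683, 0, 0, 0.01]]]}}

```text
time_s: 11.0
tool_pos: [0.5869, -0.3653, 0.0298]
tool_rot: [-2.753, -1.509, -0.001]
ft_force: [-0.1, -0.6, 0.7]
finger_gap: 0.0502
```

{"op": "apply_moves", "data": {"targets": [[[1, 0, 0, 0, 0, 0, 0], [1, 0, 0, 0, 0, 0, 0], [1, 0, 0, 0, 0, 0, 0], [1, 0, 0, 0, 0, 0, 0], [1, 0, 0, 0, 0, 0, 0], [1, 0, 0, 0, 0, 0, 0]]], "squeeze": 30}}

```text
time_s: 11.6
tool_pos: [0.5862, -0.3658, 0.0288]
tool_rot: [-2.753, -1.508, -0.001]
ft_force: [-0.2, -0.1, 4.2]
finger_gap: 0.0097
```

{"op": "apply_moves", "data": {"targets": [[[1, 0, 0, -0.3, 0, 0, 0], [1, 0, 0, -0.6, 0, 0, 0], [1, 0, 0, -1, 0, 0, 0], [1, 0, 0, -1, 0, 0, 0], [1, 0, 0, -1, 0, 0, 0], [1, 0, 0, -1, 0, 0, 0], [1, 0, 0, -1, 0, 0, 0]]]}}

```text
time_s: 12.3
tool_pos: [0.5865, -0.3665, 0.2791]
tool_rot: [-2.754, -1.508, -0.001]
ft_force: [0.1, 1.0, -3.5]
finger_gap: 0.0101
```

```bash
python3 - <<'E'
from plan import *
cmd([.55,-.1,.32],lugR(YAW)@F)
cmd([.53,-.02,.32],lugR(YAW)@F)
p,d=manip.read_camera('scene'); cv2.imwrite('pics/s5.png',p)
E
```

```text
to [ 0.55 -0.1   0.32] shift [ 0.82  -0.697 -0.161] turn [-0.001 -0.003 -0.875]
to [ 0.53 -0.02  0.32] shift [ 1.046 -0.937 -0.16 ] turn [-0.001 -0.003 -0.875]
```

View pics/s5.png

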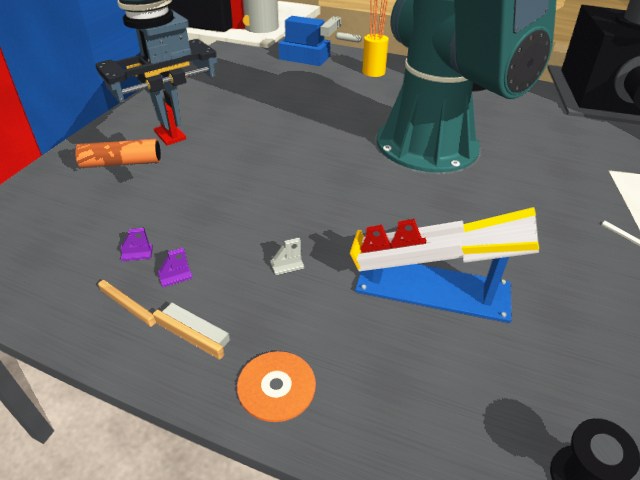

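The second lug is held level at (170,135), and the grey lug hasn't moved at (288,256). I'll carry this one to the rail the same way.

{"op": "apply_moves", "data": {"targets": [[[1, 0.95, -0.83, -0.16, 0, 0, -0.875], [1, 0.95, -0.83, -0.16, 0, 0, -0.875], [1, 0.95, -0.83, -0.16, 0, 0, -0.875], [1, 0.95, -0.83, -0.16, 0, 0, -0.875], [1, 0.95, -0.83, -0.16, 0, 0, -0.875], [1, 0.95, -0.83, -0.16, 0, 0, -0.875], [1, 0.95, -0.83, -0.16, 0, 0, -0.875], [1, 0.95, -0.83, -0.16, 0, 0, -0.875]]]}}

```text
time_s: 13.15
tool_pos: [0.5383, -0.0523, 0.3178]
tool_rot: [-2.079, -2.348, 0.0]
ft_force: [-0.2, 0.3, -4.4]
finger_gap: 0.0099
```

```bash
python3 - <<'E'
from plan import *
p,R=place(.25,.08); cmd(p+[0,0,.02],R)
E
```

```text
to [0.5163 0.183  0.2801] shift [0.945 0.027 0.154] turn [-0.005  0.55   0.002]
```

{"op": "apply_moves", "data": {"targets": [[[1, 0.945, 0.027, 0.0, 0, 0.1, 0], [1, 0.945, 0.027, 0.0, 0, 0.3, 0], [1, 0.945, 0.027, 0.0, 0, 0.45, 0], [1, 0.945, 0.027, 0.0, 0, 0.55, 0], [1, 0.945, 0.027, 0.05, 0, 0.55, 0], [1, 0.945, 0.027, 0.1, 0, 0.55, 0], [1, 0.945, 0.027, 0.154, -0.005, 0.55, 0], [1, 0.945, 0.027, 0.154, -0.005, 0.55, 0], [1, 0.945, 0.027, 0.154, -0.005, 0.55, 0]]]}}

```text
time_s: 14.05
tool_pos: [0.5183, 0.1799, 0.2812]
tool_rot: [-1.853, -2.084, -0.411]
ft_force: [0.3, -0.2, -2.1]
finger_gap: 0.0098
```

```bash
python3 - <<'E'
from plan import *
for h in (.02,.003,.001): p,R=place(.25,h); cmd(p,R)
E
```

```text
to [0.5133 0.2082 0.2057] shift [-0.023 -0.007  0.322] turn [ 0.003  0.002 -0.002]
to [0.5125 0.2154 0.1903] shift [-0.023 -0.007  0.39 ] turn [ 0.003  0.002 -0.002]
to [0.5124 0.2162 0.1885] shift [-0.023 -0.007  0.398] turn [ 0.003  0.002 -0.002]
```

{"op": "apply_moves", "data": {"targets": [[[1, -0.023, -0.007, 0.15, 0, 0, 0], [1, -0.023, -0.007, 0.25, 0, 0, 0], [1, -0.023, -0.007, 0.32, 0, 0, 0], [1, -0.023, -0.007, 0.36, 0, 0, 0], [1, -0.023, -0.007, 0.385, 0, 0, 0], [1, -0.023, -0.007, 0.395, 0, 0, 0], [1, -0.023, -0.007, 0.395, 0, 0, 0]]]}}

```text
time_s: 14.75
tool_pos: [0.5129, 0.2167, 0.1903]
tool_rot: [-1.852, -2.086, -0.413]
ft_force: [-0.5, 0.2, -3.6]
finger_gap: 0.0099
```

```bash
python3 - <<'E'
from plan import *
for h in (.0,-.001): p,R=place(.25,h); cmd(p,R)
p,d=manip.read_camera('scene'); cv2.imwrite('pics/s6.png',cv2.resize(p[160:300,380:580],None,fx=3.5,fy=3.5))
E
```

```text
to [0.5123 0.2166 0.1876] shift [-0.004 -0.002  0.01 ] turn [0.005 0.002 0.001]
to [0.5123 0.217  0.1867] shift [-0.004 -0.002  0.014] turn [0.005 0.002 0.001]
```

View pics/s6.png

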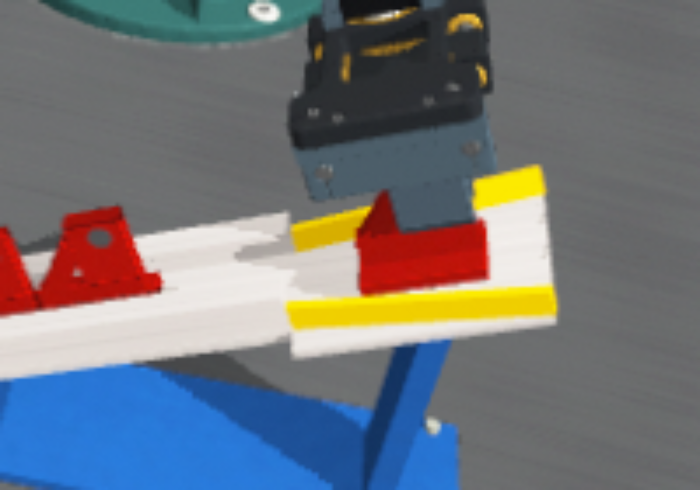

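The second lug at (425,260) sits between the guides, parallel to the floor. I'll ease it down.

{"op": "apply_moves", "data": {"targets": [[[1, -0.004, -0.002, 0.005, 0, 0, 0], [1, -0.004, -0.002, 0.01, 0, 0, 0], [1, -0.004, -0.002, 0.01, 0, 0, 0]]]}}

```text
time_s: 15.1
tool_pos: [0.5124, 0.2167, 0.1878]
tool_rot: [-1.852, -2.086, -0.414]
ft_force: [-0.8, -3.4, 3.7]
finger_gap: 0.0102
```

Light contact. Releasing.

{"op": "apply_moves", "data": {"targets": [[[-0.1, 0, 0, 0.0, 0, 0, 0], [-0.1, 0, 0, 0.0, 0, 0, 0], [-0.1, 0, 0, 0.0, 0, 0, 0], [-0.1, 0, 0, 0, 0, 0, 0], [-0.1, 0, 0, 0, 0, 0, 0], [-0.1, 0, 0, 0, 0, 0, 0], [-0.1, 0, 0, 0, 0, 0, 0]]]}}

```text
time_s: 15.8
tool_pos: [0.5119, 0.2169, 0.1871]
tool_rot: [-1.852, -2.085, -0.412]
ft_force: [-0.4, -0.7, -0.6]
finger_gap: 0.0502
```

{"op": "apply_moves", "data": {"targets": [[[-0.1, 0, 0, -0.15, 0, 0, 0], [-0.1, 0, 0, -0.35, 0, 0, 0], [-0.1, 0, 0, -0.45, 0, 0, 0], [-0.1, 0.1, 0, -0.6, 0, 0, 0], [-0.1, 0.1, 0, -0.7, 0, 0, 0], [-0.1, 0.1, 0, -0.7, 0, 0, 0], [-0.1, 0.1, 0, -0.7, 0, 0, 0]]]}}

```text
time_s: 16.5
tool_pos: [0.5174, 0.166, 0.3562]
tool_rot: [-1.852, -2.085, -0.413]
ft_force: [-0.5, -0.5, -0.3]
finger_gap: 0.0499
```

```bash
python3 - <<'E'
from plan import *
from ovc import draw
p,d=manip.read_camera('scene'); q,e=manip.read_camera('top')
cv2.imwrite('pics/s7.png',cv2.resize(p[180:330,250:560],None,fx=2.5,fy=2.5))
cv2.imwrite('pics/t7.png',cv2.resize(q[230:320,115:355],None,fx=3.3,fy=3.3))
c=manip.get_calibration('scene')
for s in (.06,.12,.18): print(s,((proj(c,rail(s,0,0))[0]-[250,180])*2.5).round())
E
```

```text
0.06 [360. 179.]
0.12 [439. 167.]
0.18 [522. 155.]
```

View pics/s7.png

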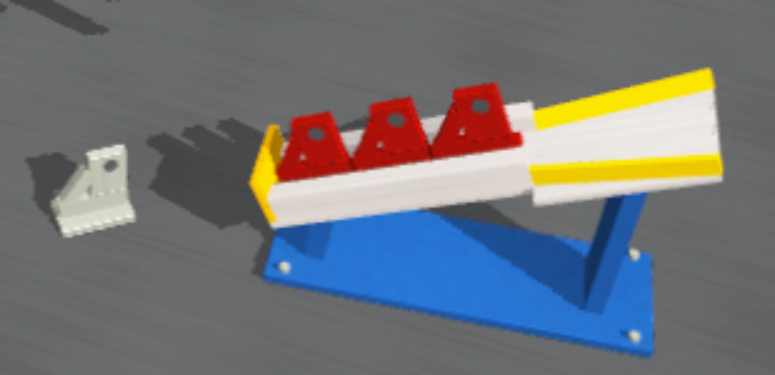

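View pics/t7.png

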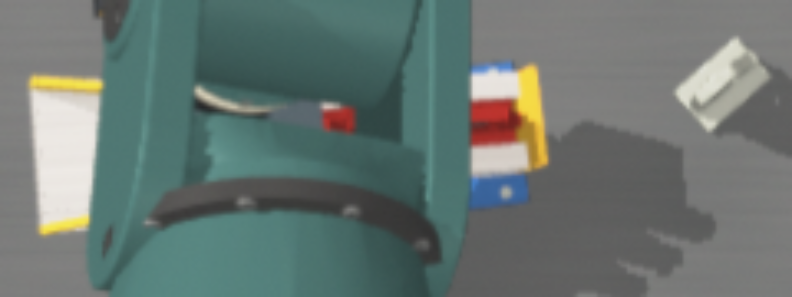

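The scene view shows three red lugs nose to tail, with joints at x≈352 and 432 and the end at 522. The predicted positions were 360, 439 and 522. All face the same way, and the grey lug is in place. I'll check that nothing is moving, then hand in.

```bash
python3 - <<'E'
from h import *
a,_=manip.read_camera('scene')
for _ in range(4): b,_=manip.read_camera('scene')
print(np.abs(a.astype(int)-b)[200:290,250:480].max(), manip.sense()['ft_force'], manip.sense()['time_s'])
print(manip.sign_off())
E
```

```text
6 [ 0.14128678 -0.42960379 -0.13657213] 16.85
the job is handed in; nothing more can be done
None
```

I loaded both red lugs into the feed rail, and they rest one behind the other against the fixed lug, tall ends uphill. I handed the job in at 16.9 s; it reports no verdict.

**What I did:** I found the lugs and the rail in the scene and top images. Each lug was pinched by its tall part, carried over tilted 25° and set down 250 mm up the slope. I felt for contact with the floor, released the lug, and it slid down by itself. The arm then backed off clear of everything.

**Last checks:**
- **Position:** in the scene image the foot joints and ends lie within about 3 mm (scene-camera pixels) of where my rail model puts 60, 120 and 180 mm up the slope. That places the feet at about 90 and 150 mm. I did not measure their final poses beyond this.
- **At rest:** nothing moved in the rail area between frames just before hand-in, and the wrist force was under 0.5 N.
- **Other lugs:** the grey lug shows no movement; I never touched it or the purple ones.
- **Not confirmed:** the arm hid the tube in the last top view, so how well the lugs are centred across the rail was seen only in the scene view.

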